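# Tip the casting onto its back and push it home in the locating corner

### The arm

A 6-joint arm with a two-finger parallel gripper is mounted at the origin on a cart in front of the work surface, level with it; the furniture and walls round the work are solid. World frame = base frame: x ahead of the robot, y to its left, z up, the work surface at z = 0. Lengths are in m, angles in rad, forces in N, time in s.
With the tool pointing down it reaches from about 0.225 to 0.875 m from the base axis. Payload 3.4 kg.
Tool frame: the origin (TCP) lies between the finger pads; the fingertips stand 11 mm ahead of it and the grasp point (between the pads) lies 8 mm behind it; z points along the fingers, y is the direction in which the jaws open and shut (so a half turn about z gives the same grasp; the last joint's range is limited). The gripper opens to 85 mm and grips with 20 to 120 N. Pads are 22 mm wide; open, the fingers measure 114 mm over their backs; the gripper's body (76 mm by 85 mm) begins 54 mm behind the grasp point. The pads swing forward as they close: fully open they stand 13 mm farther back than shut.
Start: joints at [1.221, 0.276, 1.505, -0, 1.361, -0.121], TCP at [0.13, 0.56, 0.242] pointing down, gripper open.
Joint ranges: [-2.89, 2.89], [-0.75, 2.08], [0.22, 2.7], [-1.18, 4.32], [0.11, 2.71], [-2.7, 2.7]. Speed limits (rad/s): [2.57, 2.57, 3.14, 3.14, 3.14, 3.14].

### API

Orientations are given as a unit quaternion [w, x, y, z].
In Python, from rig import manip gives the robot as it stands. The module is installed in compiled form; this text tells all that it offers.
- The arm moves only by the tool move_arm, never from a script. Its argument "series" is a list that holds one entry, the list of rows, each a list of 7 numbers: the shift along the world's x, y, z in m, then the turn, a rotation vector about the world's x, y, z in rad, then the finger opening in m, from 0 to 0.0854. A call has 1 to 20 rows; each row shifts and turns the commanded pose from where the row before left it; what a row does not reach is not made up. A row lasts 1/12 s, in which the tool goes at most 41.7 mm and 7.16 degrees, less where a joint would pass 70% of its speed; a pose out of reach is approached as far as the arm can. A call with a gripper value outside its range is refused whole. The fingers move at their own pace and stop on an object; "newtons" is the grip in N (left out, the last holds). Time passes only in rows, so rows that do not move let the fingers close. It gives the time, the measured TCP pose, the force and the opening at its end, in the units of the state.
- manip.get_state(): the state, without advancing time (a new reading comes with each control period).
- manip.get_image(name): name is "scene" or "top" or "wrist"; returns a dict with "color" (384x512x3 uint8, red, green, blue), "fx", "fy", "cx", "cy" (pixels), "R" (3x3) and "t" (3): a world point X has camera coordinates R X + t; the wrist camera has in their place "tool_from_camera" (4x4, takes a point from camera to tool coordinates, whose origin is the TCP and whose axes are the flange's). Camera axes: x right, y down, z forward; pixel columns grow to the right and rows downward; lengths in m; the calibration is good to about 2 mm. A picture is of the moment at which its call begins: read the wrist's pose just before it. There is no depth.
- manip.sign_off(): hands the job in, once; it reports no verdict.
The state is a dict: "clock": time; "qpos": joint angles; "qd": joint speeds; "effort": joint torques, N m; "position": TCP position; "ee_rot": TCP orientation; "contact_force": force on the tool from outside, world axes, zero at the start; "moment": the same for the moment, N m; "width": finger opening in m.
Only numpy, scipy, OpenCV 4.12 (cv2) and the standard library are available. Lean on these libraries where they do the work, as an engineer would, in place of code of your own. Each camera call takes 0.05 s, during which the arm holds its last target.

### The job

The tray-shaped casting standing on its long edge has to be located for trimming: push it over onto its back so that its open side faces up, then push it along the plate until it is fully home in the aluminium locating corner, its long side flush against the long fence and its short end against the end stop. Only push it with the fingers, never pick it up, and leave the locating corner's neighbours (the other casting and the two clamp blocks) where they are.

Things in the scene. Friction and masses are not known exactly. Their poses are not given: they have to be found in the camera images.
- casting_center (a point): centre of the casting to be located: a bare grey tray, 60 x 110 x 28 mm along its own x, y, z, walls 6 mm thick; the point is half-way in all three (14 mm above the plate when on its back). Own z points out of the open side (pocket with round bosses). At the start it stands loose on the jig plate on a long edge, 60 mm tall: own x up, own y level along its length.
- casting: the same casting; its origin is the middle of its closed back, with the same axes. At the start the back faces the fence, 80 to 110 mm from it and parallel to it within 15 degrees, and the open side faces roughly towards the robot. About 0.2 kg; pushed near its top edge it tips over its lower back edge.
- corner (a point): inner corner of the aluminium locating corner on the jig plate: the point lies on the plate's top (24 mm above the bench) where its two faces meet. Own x points into the fence (away from the robot), own y along it towards the end stop (left). A casting fully home has its length along own y and its centre 30 mm from the fence face and 55 mm from the end stop face, at own (-30, -55, 14) mm.
- locator: the fixed dark steel jig plate (315 x 320 x 24 mm) with the locating corner on it; origin on the bench 24 mm under the inner corner, same axes. Fence face: plane own x = 0, from own y = 0 to -160 mm; end stop face: plane own y = 0, from own x = 0 to -56 mm; both stand 22 mm above the plate and are 16 mm thick. The casting's centre starts 85 to 115 mm from the end stop's plane.
- casting_b: bystander: another grey casting, 67 x 100 x 28 mm, lying flat behind the fence; origin under its centre. Leave it alone.
- block_a: bystander: small dark clamp block with a light peg, 24 x 63 x 28 mm, standing on the plate beyond the end stop; origin under its centre. Leave it alone.
- block_b: bystander: small dark clamp block without peg, 25 x 52 x 21 mm, standing behind the fence; origin under its centre. Leave it alone.

How it is judged:
By the outcome, as a careful person would: the job done as asked, in the order asked, and still so for the second after the job is handed in, with the robot touching nothing.
It also fails if it takes over 64 s, if anything falls off the work surface, if the arm or the gripper's body presses on something with over 40 N, if the wrist force passes 120 N, or if a joint passes its speed limit or range.

## Working session

There is one attempt and no reset: what is moved stays moved. The work goes in short steps, Python scripts to look and compute and a tool call to move; the robot and the scene stay as the last step left them, time stands still between calls to the robot, and variables do not carry over. Pictures are saved under pics/ and viewed, and the job is handed in when it is done.

Besides the shell and the picture viewer there is one more tool, called after "Emit:" by a JSON object that holds its "method" and its "body". move_arm: Moves the arm, as the interface text tells. Its arguments: {"type":"object","properties":{"series":{"type":"array"},"newtons":{"type":"number"}},"required":["series"]}

```bash
mkdir -p pics; cat > h.py <<'E'
from rig import manip
import numpy as np, cv2
def snap(name,fn,crop=None,scale=1):
    im=manip.get_image(name); c=im["color"][:,:,::-1].copy()
    if crop: c=c[crop[1]:crop[3],crop[0]:crop[2]]
    if scale!=1: c=cv2.resize(c,None,fx=scale,fy=scale,interpolation=cv2.INTER_CUBIC)
    cv2.imwrite('pics/'+fn,c); return im
def ray(im,u,v,z):
    R=np.array(im["R"]);t=np.array(im["t"]);C=-R.T@t
    d=R.T@np.array([(u-im["cx"])/im["fx"],(v-im["cy"])/im["fy"],1]); s=(z-C[2])/d[2]
    return C+s*d
def proj(im,X):
    R=np.array(im["R"]);t=np.array(im["t"]);p=R@np.array(X)+t
    return im["fx"]*p[0]/p[2]+im["cx"],im["fy"]*p[1]/p[2]+im["cy"]
E
python3 - <<'E'
from h import *
for n in("scene","top"):
    im=snap(n,n+"1.png",scale=1.5); 
    R=np.array(im["R"]);print(n,im["fx"],im["cx"],im["cy"],-R.T@np.array(im["t"]),R.round(3).tolist())
s=manip.get_state();print({k:np.round(v,3).tolist() for k,v in s.items()})
E
```

```text
scene 486.4838462622447 261.2194919912519 193.30153989513806 [ 0.33108713 -0.42829753  0.49492036] [[0.893, -0.45, -0.0], [-0.225, -0.447, -0.866], [0.389, 0.773, -0.501]]
top 351.67767895802433 254.295600639643 192.0309986532722 [0.54298735 0.19739797 0.89479949] [[0.01, -1.0, -0.028], [-0.994, -0.007, -0.108], [0.107, 0.029, -0.994]]
{'clock': 0.1, 'qpos': [1.221, 0.277, 1.506, -0.0, 1.361, -0.121], 'qd': [0.001, -0.001, -0.003, -0.002, -0.0, 0.0], 'effort': [0.002, -41.769, -24.641, -0.0, 0.006, 0.0], 'position': [0.13, 0.56, 0.242], 'ee_rot': [-0.0, 0.114, 0.993, -0.001], 'contact_force': [-0.711, 0.566, 0.729], 'moment': [0.001, 0.007, -0.004], 'width': 0.085}
```

View pics/scene1.png

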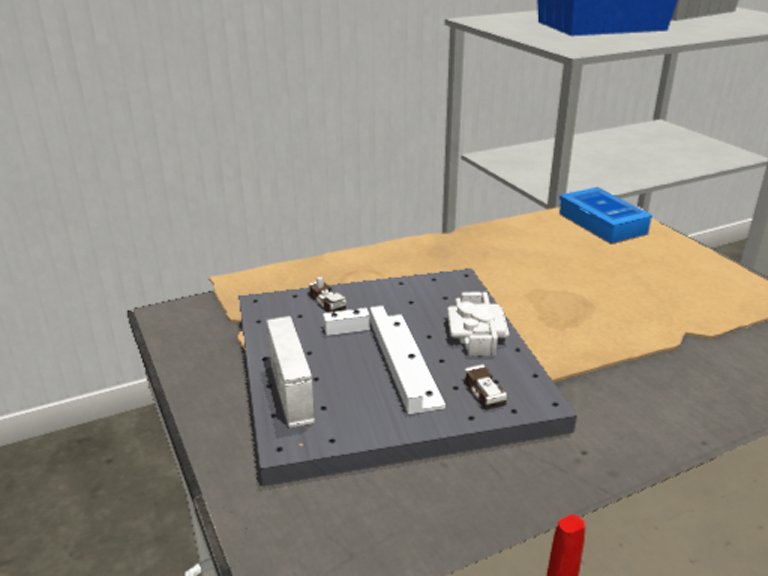

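View pics/top1.png

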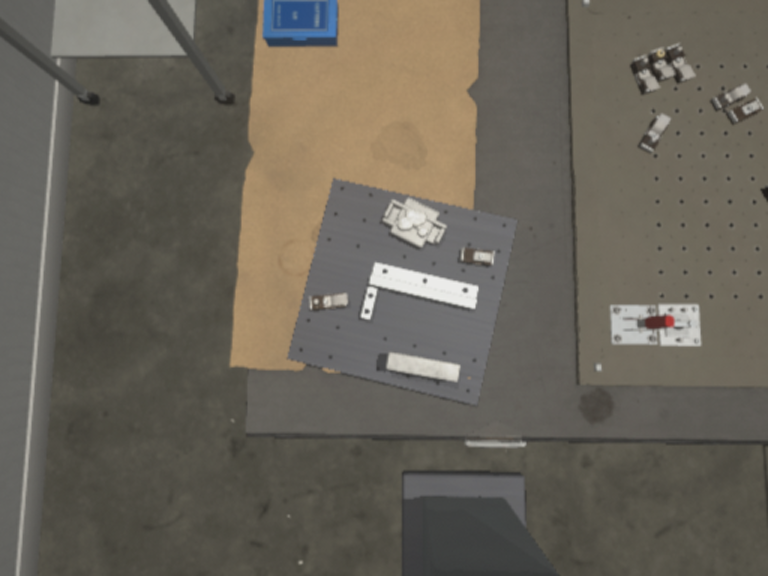

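The top view shows the plate at about (290-515, 180-405) in the 1.5x picture. The fence runs from (372,270) to (478,298), the end stop is at (369,302), and the standing casting is at (385-460, 353-380). I'll zoom in to measure.

```bash
python3 - <<'E'
from h import *
snap("top","top2.png",crop=(185,115,350,275),scale=4.5)
snap("scene","scene2.png",crop=(150,170,390,330),scale=3.3)
E
```

```text
(no output)
```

View pics/top2.png

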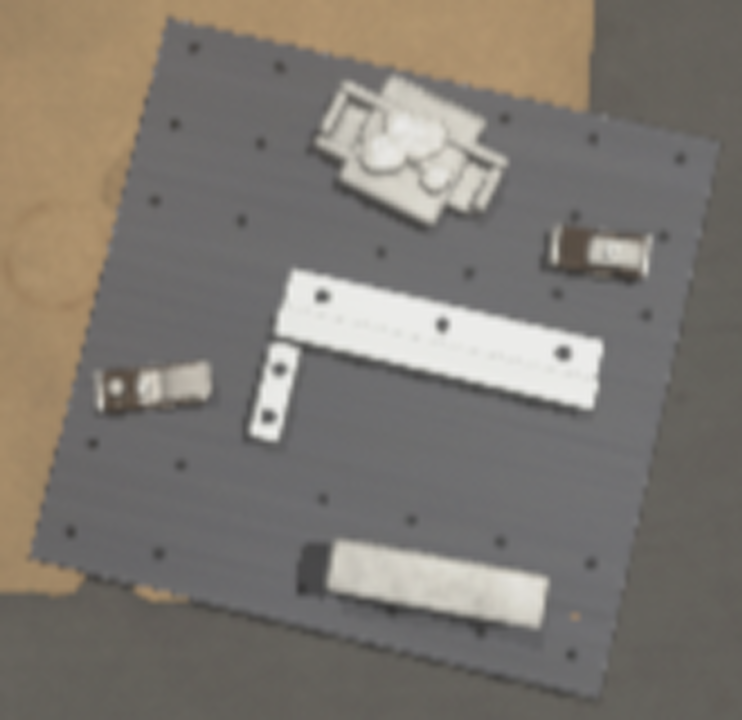

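View pics/scene2.png

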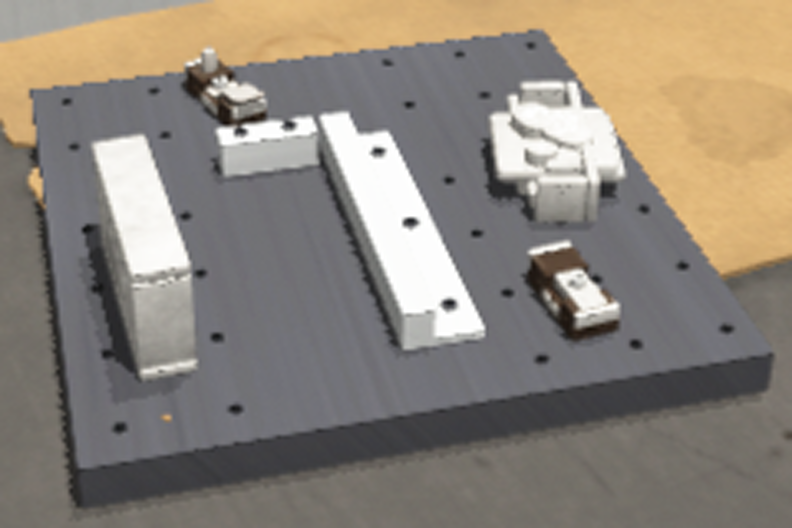

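```bash
cat >> h.py <<'E'
def tp(u,v): return (u+.5)/4.5-.5+185,(v+.5)/4.5-.5+115
def sp(u,v): return (u+.5)/3.3-.5+150,(v+.5)/3.3-.5+170
E
python3 - <<'E'
from h import *
im=manip.get_image("top")
pts={'plate TL':(168,18,.024),'plate TR':(718,145,.024),'plate BR':(600,698,.024),'plate BL':(32,558,.024),
'fenceF L':(300,347,.046),'fenceF R':(593,410,.046),'fenceB L':(293,270,.046),'stop in T':(300,350,.046),'stop in B':(280,441,.046),'stop out T':(273,343,.046),'stop out B':(249,435,.046),
'cast TL':(330,541,.084),'TR':(548,577,.084),'BR':(540,628,.084),'BL':(327,587,.084)}
for k,(u,v,z) in pts.items(): print(k,ray(im,*tp(u,v),z).round(4))
im=manip.get_image("scene")
print('scene')
pts={'plate nearL':(78,470,.024),'plate nearR':(772,355,.024),'farL':(32,92,.024),'farR':(545,30,.024),
'fence endF top':(405,318,.046),'fence endB top':(437,311,.046),'fence endF bot':(405,347,.024),'stop inner bot near':(223,177,.024),'stop top near':(219,143,.046),'stop/fence bot':(318,162,.024),
'cast farL top':(92,143,.084),'farR':(143,135,.084),'nearR':(190,268,.084),'nearL':(132,280,.084),'bot nearL':(142,377,.024),'bot nearR':(195,368,.024)}
for k,(u,v,z) in pts.items(): print(k,ray(im,*sp(u,v),z).round(4))
E
```

```text
plate TL [0.8254 0.3075 0.024 ]
plate TR [ 0.7527 -0.0014  0.024 ]
plate BR [0.449 0.067 0.024]
plate BL [0.5205 0.3764 0.024 ]
fenceF L [0.6355 0.2297 0.046 ]
fenceF R [0.6026 0.0725 0.046 ]
fenceB L [0.6775 0.2339 0.046 ]
stop in T [0.6338 0.2296 0.046 ]
stop in B [0.5847 0.2399 0.046 ]
stop out T [0.6375 0.2443 0.046 ]
stop out B [0.5877 0.2566 0.046 ]
cast TL [0.5322 0.2119 0.084 ]
TR [0.5152 0.1015 0.084 ]
BR [0.4897 0.1057 0.084 ]
BL [0.509  0.2132 0.084 ]
scene
plate nearL [0.4452 0.0649 0.024 ]
plate nearR [ 0.7475 -0.0058  0.024 ]
farL [0.5165 0.3722 0.024 ]
farR [0.5289 0.2064 0.084 ]
fence endF top [0.5989 0.0678 0.046 ]
fence endB top [0.614  0.0658 0.046 ]
fence endF bot [0.6022 0.0736 0.024 ]
stop inner bot near [0.5813 0.2403 0.024 ]
stop top near [0.5799 0.2398 0.046 ]
stop/fence bot [0.6324 0.2308 0.024 ]
cast farL top [0.5047 0.2106 0.084 ]
nearR [0.5105 0.0967 0.084 ]
nearL [0.4857 0.0998 0.084 ]
bot nearL [0.4885 0.1079 0.024 ]
bot nearR [0.5117 0.103  0.024 ]
```

Averaging both cameras: the corner is at about (0.634, 0.230) and the locator yaw is about -12.9°. The tool's y axis is already along the fence. The casting centre is at about (0.510, 0.156), 105 mm from the fence and 100 mm from the stop, with yaw about 3° relative to the fence, all inside the stated ranges. Next I move in front of it with the jaws part open, so the fingers give two contact points along its length.

Emit:
{"method": "move_arm", "body": {"series": [[[0.025, -0.03, 0, 0, 0, 0, 0.05], [0.025, -0.03, 0, 0, 0, 0, 0.05], [0.025, -0.03, 0, 0, 0, 0, 0.05], [0.025, -0.03, 0, 0, 0, 0, 0.05], [0.025, -0.03, 0, 0, 0, 0, 0.05], [0.025, -0.03, 0, 0, 0, 0, 0.05], [0.025, -0.03, 0, 0, 0, 0, 0.05], [0.025, -0.03, 0, 0, 0, 0, 0.05], [0.025, -0.03, 0, 0, 0, 0, 0.05], [0.025, -0.03, 0, 0, 0, 0, 0.05], [0.025, -0.03, 0, 0, 0, 0, 0.05], [0.025, -0.03, 0, 0, 0, 0, 0.05], [0.021, -0.03, 0, 0, 0, 0, 0.05], [0, 0, 0, 0, 0, 0, 0.05], [0, 0, 0, 0, 0, 0, 0.05]]]}}

```text
clock: 1.55
position: [0.4523, 0.1685, 0.2421]
ee_rot: [-0.0, 0.116, 0.993, 0.0]
contact_force: [-0.9, 0.2, 0.3]
width: 0.0504
```

Emit:
{"method": "move_arm", "body": {"series": [[[0, 0, -0.032, 0, 0, 0, 0.05], [0, 0, -0.032, 0, 0, 0, 0.05], [0, 0, -0.032, 0, 0, 0, 0.05], [0, 0, -0.032, 0, 0, 0, 0.05], [0, 0, -0.026, 0, 0, 0, 0.05], [0, 0, -0.008, 0, 0, 0, 0.05], [0, 0, 0, 0, 0, 0, 0.05]]]}}

```text
clock: 2.13
position: [0.449, 0.1707, 0.0786]
ee_rot: [-0.003, 0.113, 0.994, -0.001]
contact_force: [-0.6, -0.2, -0.6]
width: 0.0497
```

```bash
python3 - <<'E'
from h import *
a=snap("scene","scene3.png",crop=(120,90,360,330),scale=2.4)
s=manip.get_state(); print(s['position'],s['contact_force'])
E
```

```text
[0.45066165 0.17083592 0.08019502] [0.83567682 0.33083779 0.65696643]
```

View pics/scene3.png

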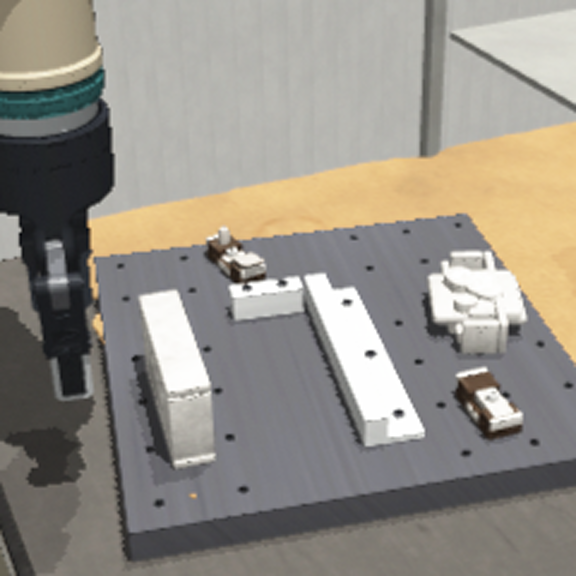

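The picture shows the fingers at (75,395), clear of the standing casting at (140-215, 290-465). I'll check the tip height.

```bash
python3 - <<'E'
from h import *
im=manip.get_image("scene")
for z in (.06,.07,.08):
    for d in (-.012,0.012):
        X=np.array([.4507,.1708,z])-np.r_[np.array([.2233,.9748])*.035,0]+np.r_[np.array([.9748,-.2233])*d,0]
        u,v=proj(im,X); print(z,d,(u-120)*2.4,(v-90)*2.4)
E
```

```text
0.06 -0.012 60.97281000726732 416.09944272462116
0.06 0.012 101.7794074045526 410.114073303562
0.07 -0.012 58.9508451171954 402.6840111650101
0.07 0.012 100.0655157777655 396.7511539398377
0.08 -0.012 56.899355049338645 389.07268451157057
0.08 0.012 98.32677713657763 383.19450666200396
```

Emit:
{"method": "move_arm", "body": {"series": [[[0.0137, -0.0031, 0, 0, 0, 0, 0.05], [0.0137, -0.0031, 0, 0, 0, 0, 0.05], [0.0039, -0.0009, 0, 0, 0, 0, 0.05], [0.0039, -0.0009, 0, 0, 0, 0, 0.05], [0.0039, -0.0009, 0, 0, 0, 0, 0.05], [0.0039, -0.0009, 0, 0, 0, 0, 0.05], [0.0039, -0.0009, 0, 0, 0, 0, 0.05]]]}}

```text
clock: 2.82
position: [0.4985, 0.1591, 0.0803]
ee_rot: [-0.0, 0.114, 0.993, 0.0]
contact_force: [-0.5, -0.1, -0.6]
width: 0.05
```

```bash
python3 - <<'E'
from h import *
a=snap("scene","scene4.png",crop=(120,90,360,330),scale=2.4)
s=manip.get_state(); print(s['position'],s['contact_force'])
E
```

```text
[0.49965163 0.15908084 0.08040246] [0.23339783 0.30706528 0.35080842]
```

View pics/scene4.png

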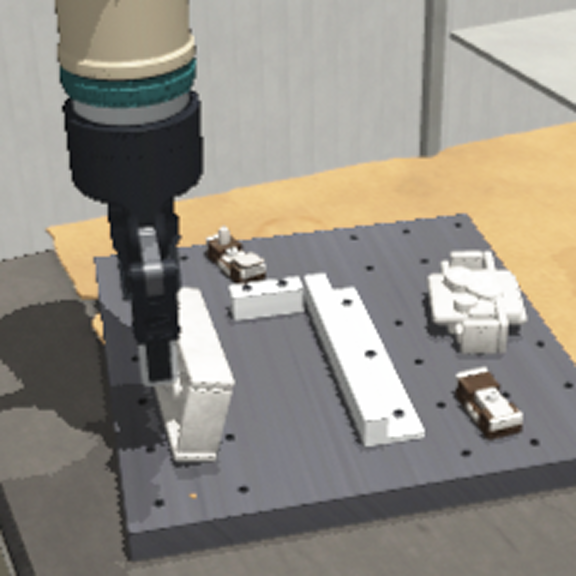

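The casting is tilting cleanly, with its top edge at (230,385) and its foot still at (215,458). I'll push on slowly past the balance point.

Emit:
{"method": "move_arm", "body": {"series": [[[0.0039, -0.0009, 0, 0, 0, 0, 0.05], [0.003, -0.0007, 0, 0, 0, 0, 0.05], [0.003, -0.0007, 0, 0, 0, 0, 0.05], [0.003, -0.0007, 0, 0, 0, 0, 0.05], [0, 0, 0, 0, 0, 0, 0.05], [0, 0, 0, 0, 0, 0, 0.05]]]}}

```text
clock: 3.37
position: [0.5114, 0.1563, 0.0803]
ee_rot: [0.0, 0.114, 0.993, 0.0]
contact_force: [1.0, -0.5, 0.6]
width: 0.0502
```

```bash
python3 - <<'E'
from h import *
a=snap("scene","scene5.png",crop=(120,90,360,330),scale=2.4)
s=manip.get_state(); print(s['position'],s['contact_force'])
E
```

```text
[0.51110709 0.15632763 0.08022986] [-0.71288913  0.45031942  0.34022786]
```

View pics/scene5.png

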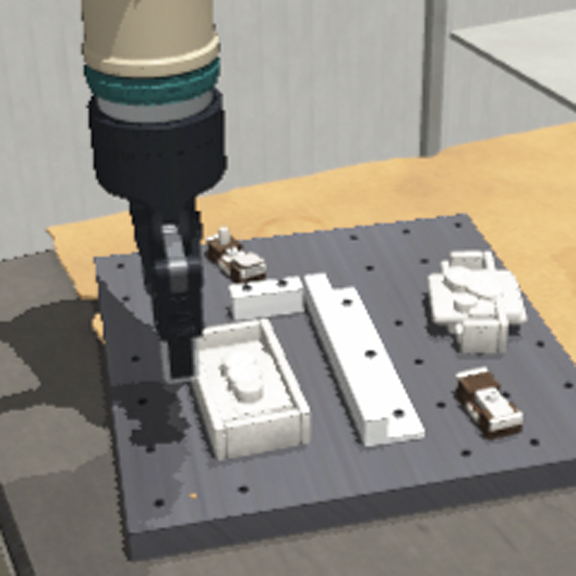

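It lies on its back with the open side up, pixels (195-310, 320-458), between the fingers and the fence. I'll back off and measure it.

Emit:
{"method": "move_arm", "body": {"series": [[[-0.0195, 0.0045, 0, 0, 0, 0, 0.05], [-0.0195, 0.0045, 0, 0, 0, 0, 0.05], [0, 0, 0.02, 0, 0, 0, 0.05], [0, 0, 0, 0, 0, 0, 0.05]]]}}

```text
clock: 3.75
position: [0.4724, 0.1659, 0.1023]
ee_rot: [0.002, 0.114, 0.994, 0.001]
contact_force: [1.3, 0.0, 0.4]
width: 0.0499
```

```bash
python3 - <<'E'
from h import *
a=snap("scene","scene6.png",crop=(150,170,390,330),scale=3.3)
a=snap("top","top6.png",crop=(185,115,350,275),scale=4.5)
s=manip.get_state(); print(s['position'],s['contact_force'])
E
```

```text
[0.47322326 0.16559889 0.10102244] [-0.63962955 -0.04538159 -0.34855588]
```

View pics/scene6.png

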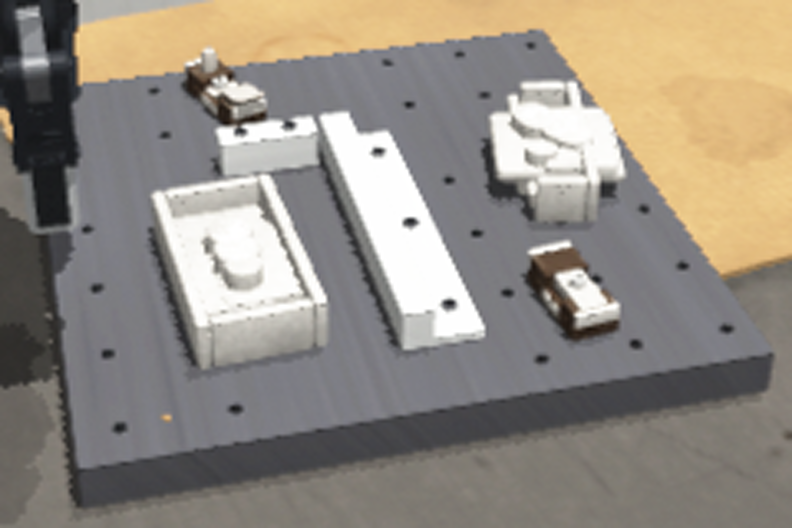

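View pics/top6.png

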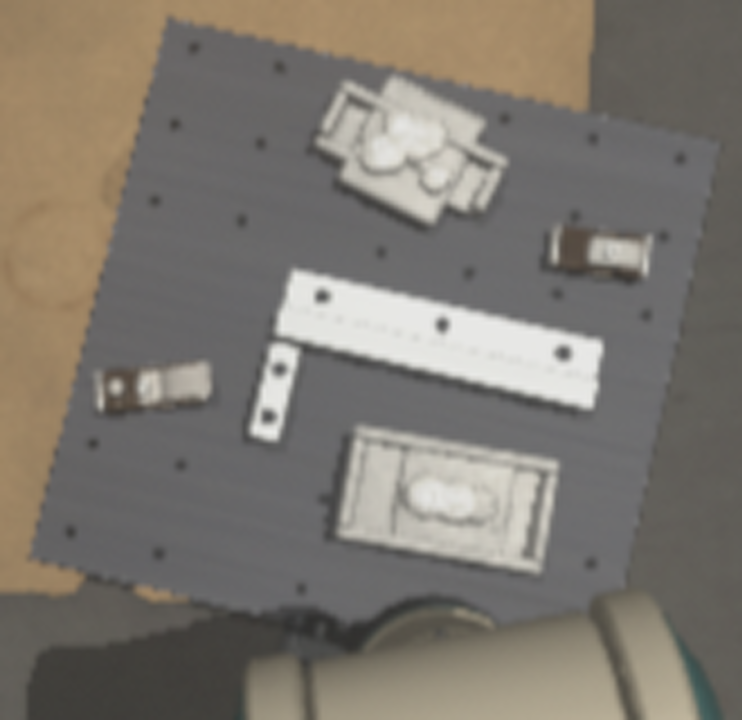

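```bash
cat >> h.py <<'E'
C=np.array([.634,.230]); EX=np.array([.9748,-.2233]); EY=np.array([.2233,.9748])
def own(P): d=np.array(P)[:2]-C; return np.array([d@EX,d@EY])*1000
E
python3 - <<'E'
from h import *
im=manip.get_image("top")
for n,u,v in (('TL',356,426),('TR',558,461),('BR',542,574),('BL',336,538)): P=ray(im,*tp(u,v),.052);print(n,P.round(4),own(P).round(1))
im=manip.get_image("scene")
for n,u,v in (('farL',152,193),('farR',267,176),('nearR',326,302),('nearL',200,325)): P=ray(im,*sp(u,v),.052);print(n,P.round(4),own(P).round(1))
E
```

```text
TL [0.5927 0.1991 0.052 ] [-33.4 -39.3]
TR [0.575  0.0921 0.052 ] [ -26.7 -147.6]
BR [0.5156 0.1009 0.052 ] [ -86.5 -152.3]
BL [0.5333 0.2093 0.052 ] [-93.5 -42.6]
farL [0.53   0.2031 0.052 ] [-95.4 -49.5]
farR [0.5864 0.1915 0.052 ] [-37.8 -48.1]
nearR [0.5692 0.0869 0.052 ] [ -31.2 -153.9]
nearL [0.5133 0.0971 0.052 ] [ -87.9 -156.5]
```

Casting centre is at own (-61, -99) mm, yawed about 3.5° from the fence. I'll lower the fingers and push towards the fence with both.

Emit:
{"method": "move_arm", "body": {"series": [[[0, 0, -0.03, 0, 0, 0, 0.05], [0, 0, -0.03, 0, 0, 0, 0.05], [0, 0, 0, 0, 0, 0, 0.05], [0.0117, -0.0027, 0, 0, 0, 0, 0.05], [0.0117, -0.0027, 0, 0, 0, 0, 0.05], [0.0049, -0.0011, 0, 0, 0, 0, 0.05], [0.0049, -0.0011, 0, 0, 0, 0, 0.05], [0.0049, -0.0011, 0, 0, 0, 0, 0.05], [0.0049, -0.0011, 0, 0, 0, 0, 0.05], [0.0049, -0.0011, 0, 0, 0, 0, 0.05], [0.0049, -0.0011, 0, 0, 0, 0, 0.05], [0.0049, -0.0011, 0, 0, 0, 0, 0.05], [0, 0, 0, 0, 0, 0, 0.05]]]}}

```text
clock: 5.03
position: [0.5314, 0.152, 0.0404]
ee_rot: [0.001, 0.114, 0.993, 0.0]
contact_force: [-0.0, 0.3, -0.3]
width: 0.0497
```

```bash
python3 - <<'E'
from h import *
a=snap("scene","scene7.png",crop=(150,170,390,330),scale=3.3)
s=manip.get_state(); print(s['position'],s['contact_force'],own(s['position']))
E
```

```text
[0.53122441 0.1520411  0.04037688] [ 1.29521211  0.73117297 -0.18164342] [-82.7774196  -98.94412924]
```

View pics/scene7.png

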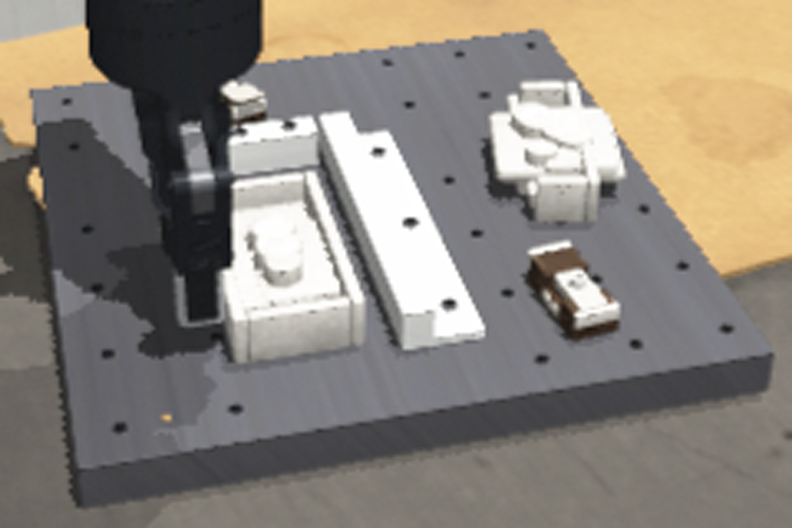

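The casting slides ahead of the fingers with about 11 mm left to the fence at (345,240). I'll carry on slowly.

Emit:
{"method": "move_arm", "body": {"series": [[[0.002, -0.0005, 0, 0, 0, 0, 0.05], [0.002, -0.0005, 0, 0, 0, 0, 0.05], [0.002, -0.0005, 0, 0, 0, 0, 0.05], [0.002, -0.0005, 0, 0, 0, 0, 0.05], [0.001, -0.0002, 0, 0, 0, 0, 0.05], [0.001, -0.0002, 0, 0, 0, 0, 0.05], [0, 0, 0, 0, 0, 0, 0.05]]]}}

```text
clock: 5.67
position: [0.5403, 0.1498, 0.0403]
ee_rot: [0.0, 0.114, 0.993, 0.0]
contact_force: [-2.3, 0.0, 0.6]
width: 0.0496
```

Emit:
{"method": "move_arm", "body": {"series": [[[0.001, -0.0002, 0, 0, 0, 0, 0.05], [0.001, -0.0002, 0, 0, 0, 0, 0.05], [0, 0, 0, 0, 0, 0, 0.05]]]}}

```text
clock: 5.92
position: [0.5424, 0.1494, 0.0403]
ee_rot: [0.0, 0.114, 0.993, 0.0]
contact_force: [-1.7, 0.2, -0.6]
width: 0.0498
```

```bash
python3 - <<'E'
from h import *
a=snap("scene","scene8.png",crop=(150,170,390,330),scale=3.3)
for i in range(3):
  s=manip.get_state(); print(s['position'],s['contact_force'],own(s['position'])); manip.get_image("top")
E
```

```text
[0.54240563 0.14935268 0.04029666] [0.14532541 0.02357696 0.45823956] [-71.27764322 -99.06803472]
[0.54235812 0.14940117 0.04033278] [-0.89570879  0.42859783 -0.9659456 ] [-71.33478038 -99.03137504]
[0.54239414 0.14938425 0.04038744] [ 0.25864548  0.30298859 -0.67469032] [-71.29589043 -99.03982176]
```

View pics/scene8.png

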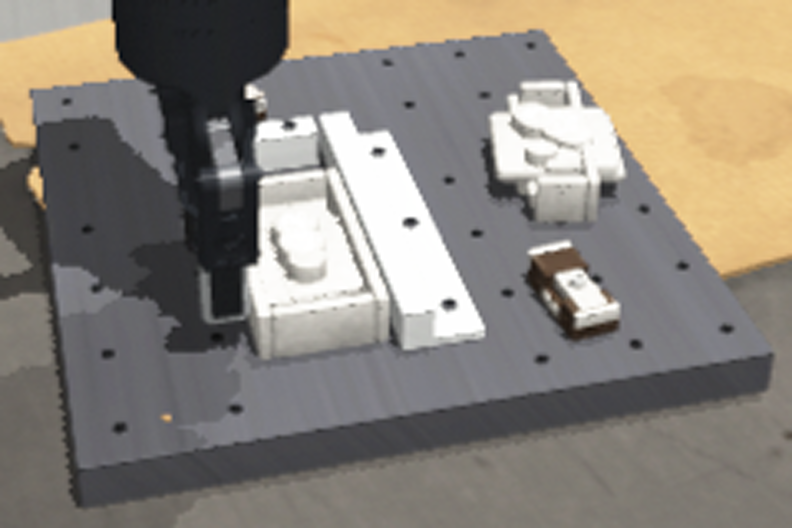

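A narrow dark gap to the fence remains at (392,330), and there is no contact force yet. I'll keep going in 1 mm steps.

Emit:
{"method": "move_arm", "body": {"series": [[[0.001, -0.0002, 0, 0, 0, 0, 0.05], [0.001, -0.0002, 0, 0, 0, 0, 0.05], [0.001, -0.0002, 0, 0, 0, 0, 0.05], [0, 0, 0, 0, 0, 0, 0.05]]]}}

```text
clock: 6.45
position: [0.5449, 0.1488, 0.0404]
ee_rot: [-0.0, 0.114, 0.993, 0.0]
contact_force: [-2.2, 0.8, 1.8]
width: 0.0498
```

Emit:
{"method": "move_arm", "body": {"series": [[[0.001, -0.0002, 0, 0, 0, 0, 0.05], [0.0005, -0.0001, 0, 0, 0, 0, 0.05], [0, 0, 0, 0, 0, 0, 0.05]]]}}

```text
clock: 6.7
position: [0.5461, 0.1486, 0.0403]
ee_rot: [-0.0, 0.114, 0.993, 0.0]
contact_force: [-4.2, -0.3, 3.5]
width: 0.0502
```

```bash
python3 - <<'E'
from h import *
a=snap("scene","scene9.png",crop=(150,170,390,330),scale=3.3)
for i in range(3):
  s=manip.get_state(); print(s['position'],s['contact_force'],own(s['position'])); manip.get_image("top")
E
```

```text
[0.54602778 0.14858607 0.04032349] [-3.79764042  0.890371    2.70939091] [-67.5755871  -99.00649973]
[0.54605457 0.1485869  0.04031532] [-2.92857913  0.14701622  3.15646603] [-67.54965784 -98.99970667]
[0.54605619 0.1485733  0.04032034] [-3.86157336  1.65553387  2.47613654] [-67.54504122 -99.01260081]
```

View pics/scene9.png

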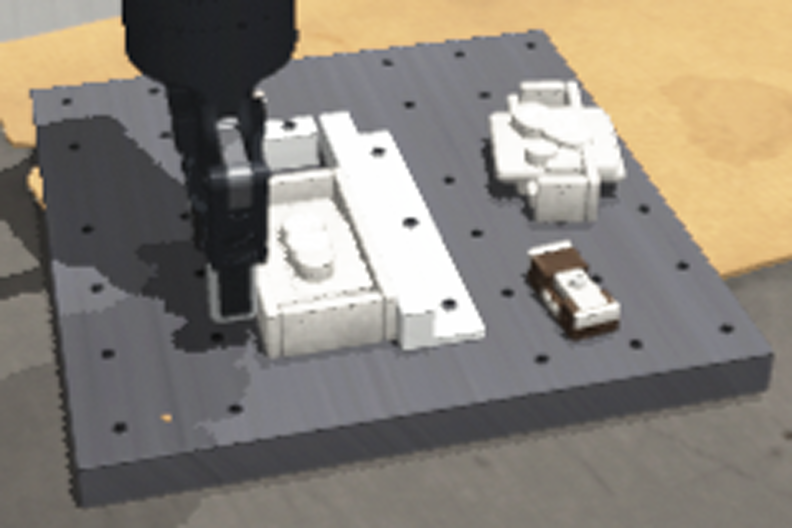

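Emit:
{"method": "move_arm", "body": {"series": [[[0.001, -0.0002, 0, 0, 0, 0, 0.05], [0.001, -0.0002, 0, 0, 0, 0, 0.05], [0, 0, 0, 0, 0, 0, 0.05], [0, 0, 0, 0, 0, 0, 0.05]]]}}

```text
clock: 7.23
position: [0.5461, 0.1486, 0.0402]
ee_rot: [-0.002, 0.114, 0.993, 0.0]
contact_force: [-7.7, 1.4, 7.1]
width: 0.05
```

The fingers stopped advancing as the force rose, so the long side is against the fence. I back off, rise, shut the jaws and move round to the right-hand short end.

Emit:
{"method": "move_arm", "body": {"series": [[[-0.0119, 0.0027, 0, 0, 0, 0, 0.05], [-0.012, 0.0027, 0, 0, 0, 0, 0.05], [0, 0, 0.03, 0, 0, 0, 0.0], [0, 0, 0.03, 0, 0, 0, 0.0], [0.0133, -0.0359, 0, 0, 0, 0, 0.0], [0.0133, -0.0359, 0, 0, 0, 0, 0.0], [0.0134, -0.0359, 0, 0, 0, 0, 0.0], [0, 0, 0, 0, 0, 0, 0.0], [0, 0, 0, 0, 0, 0, 0.0]]]}}

```text
clock: 7.98
position: [0.5654, 0.0441, 0.1004]
ee_rot: [0.001, 0.116, 0.993, -0.0]
contact_force: [-0.2, 0.7, -0.6]
width: -0.0002
```

```bash
python3 - <<'E'
from h import *
s=manip.get_state(); print(s['position'],s['contact_force'],own(s['position']),s['width'])
a=snap("scene","scene10.png",crop=(150,170,390,330),scale=3.3)
a=snap("top","top10.png",crop=(185,115,350,275),scale=4.5)
E
```

```text
[0.5653956  0.04410447 0.10040534] [-0.15351272  0.66660037 -0.61039833] [ -25.36509832 -196.53032364] -0.00023046595117975118
```

View pics/scene10.png

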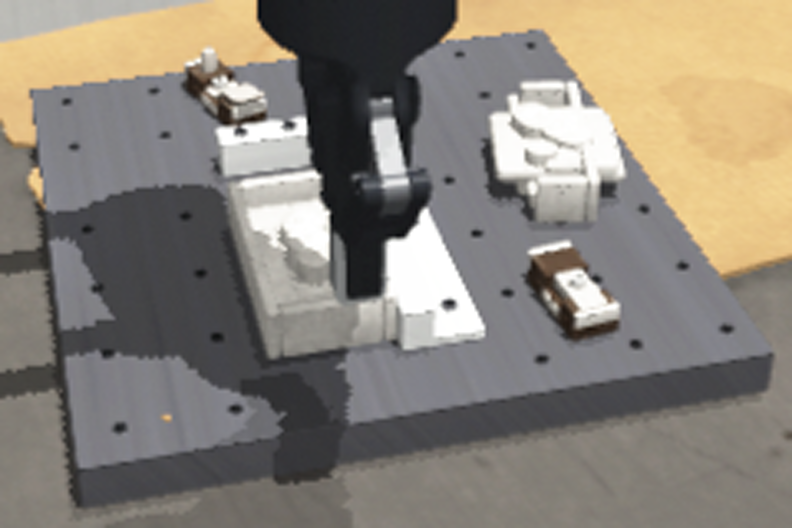

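View pics/top10.png

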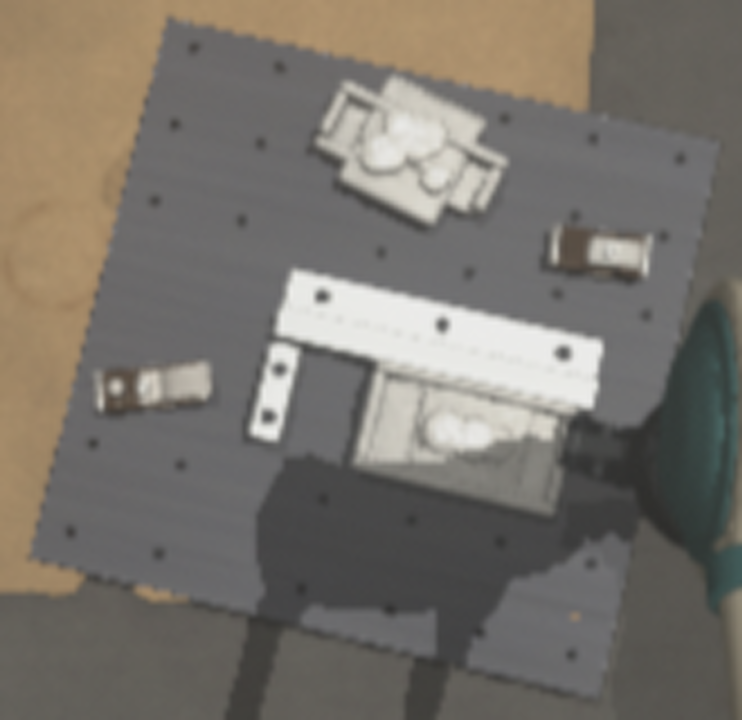

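The casting's long side is on the fence, its left end at (375,365)-(355,465) is about 40 mm from the stop, and the fingers are clear of the right end. I'll lower and push along +y.

Emit:
{"method": "move_arm", "body": {"series": [[[0, 0, -0.03, 0, 0, 0, 0.0], [0, 0, -0.027, 0, 0, 0, 0.0], [0, 0, 0, 0, 0, 0, 0.0], [0.0027, 0.0117, 0, 0, 0, 0, 0.0], [0.0027, 0.0117, 0, 0, 0, 0, 0.0], [0.0009, 0.0039, 0, 0, 0, 0, 0.0], [0.0009, 0.0039, 0, 0, 0, 0, 0.0], [0.0009, 0.0039, 0, 0, 0, 0, 0.0], [0.0009, 0.0039, 0, 0, 0, 0, 0.0], [0, 0, 0, 0, 0, 0, 0.0]]]}}

```text
clock: 8.92
position: [0.5742, 0.0856, 0.0441]
ee_rot: [0.001, 0.114, 0.993, 0.0]
contact_force: [-0.1, -0.1, 0.2]
width: 0.0
```

```bash
python3 - <<'E'
from h import *
s=manip.get_state(); print(s['position'],s['contact_force'],own(s['position']),s['width'])
a=snap("scene","scene11.png",crop=(150,170,390,330),scale=3.3)
a=snap("top","top11.png",crop=(185,115,350,275),scale=4.5)
E
```

```text
[0.57423066 0.08557954 0.04406266] [-0.11172853 -0.096641    0.22545063] [ -26.01406527 -154.12756037] 4.1598662953792575e-05
```

View pics/scene11.png

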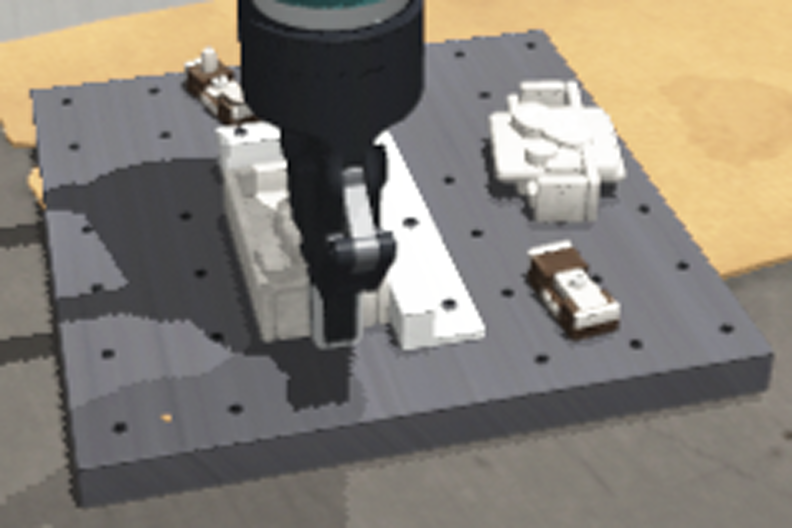

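View pics/top11.png

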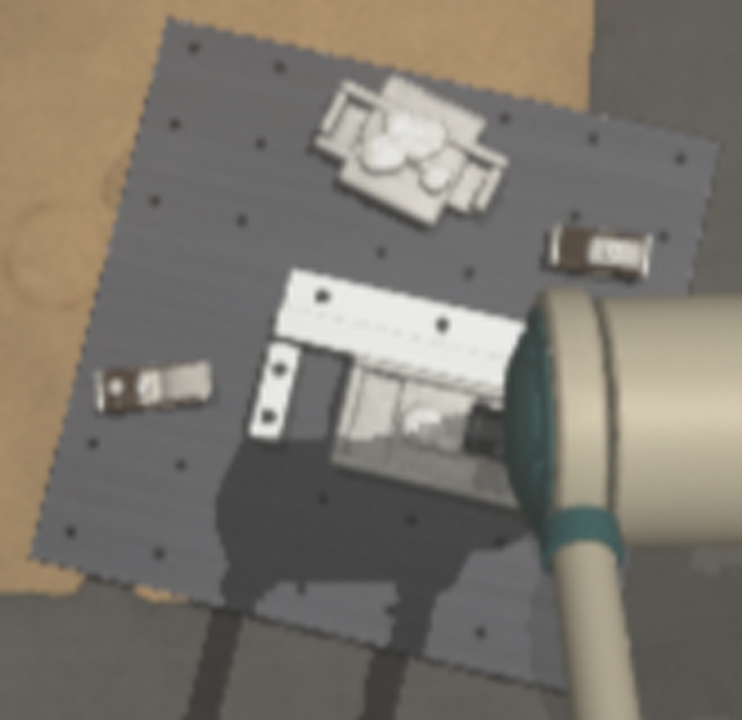

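```bash
python3 - <<'E'
from h import *
im=manip.get_image("top")
for u,v,z in ((354,360,.052),(331,463,.052),(300,350,.046),(280,441,.046)): print(own(ray(im,*tp(u,v),z)).round(1))
E
```

```text
[  0.8 -30.1]
[-55.6 -30.9]
[-0.1 -0.4]
[-50.3  -1.4]
```

The gap to the stop is about 29 mm and the ends are parallel. I'll push 24 mm more, then finish slowly.

Emit:
{"method": "move_arm", "body": {"series": [[[0.0009, 0.0039, 0, 0, 0, 0, 0.0], [0.0009, 0.0039, 0, 0, 0, 0, 0.0], [0.0009, 0.0039, 0, 0, 0, 0, 0.0], [0.0009, 0.0039, 0, 0, 0, 0, 0.0], [0.0009, 0.0039, 0, 0, 0, 0, 0.0], [0.0009, 0.0039, 0, 0, 0, 0, 0.0], [0, 0, 0, 0, 0, 0, 0.0]]]}}

```text
clock: 9.65
position: [0.5791, 0.1094, 0.0432]
ee_rot: [0.0, 0.114, 0.993, 0.0]
contact_force: [0.4, 0.3, 0.2]
width: -0.0001
```

Emit:
{"method": "move_arm", "body": {"series": [[[0.0002, 0.001, 0, 0, 0, 0, 0.0], [0.0002, 0.001, 0, 0, 0, 0, 0.0], [0.0002, 0.001, 0, 0, 0, 0, 0.0], [0, 0, 0, 0, 0, 0, 0.0]]]}}

```text
clock: 9.98
position: [0.5795, 0.1114, 0.0432]
ee_rot: [-0.0, 0.114, 0.993, 0.0]
contact_force: [-0.5, -1.0, -0.1]
width: 0.0
```

```bash
python3 - <<'E'
from h import *
s=manip.get_state(); print(s['position'],s['contact_force'],own(s['position']),s['width'])
a=snap("top","top12.png",crop=(185,115,350,275),scale=4.5)
E
```

```text
[0.57946436 0.11135295 0.04324168] [-0.48348377 -1.0024618  -0.13861549] [ -26.6674585  -127.83495648] 3.668423857333045e-05
```

View pics/top12.png

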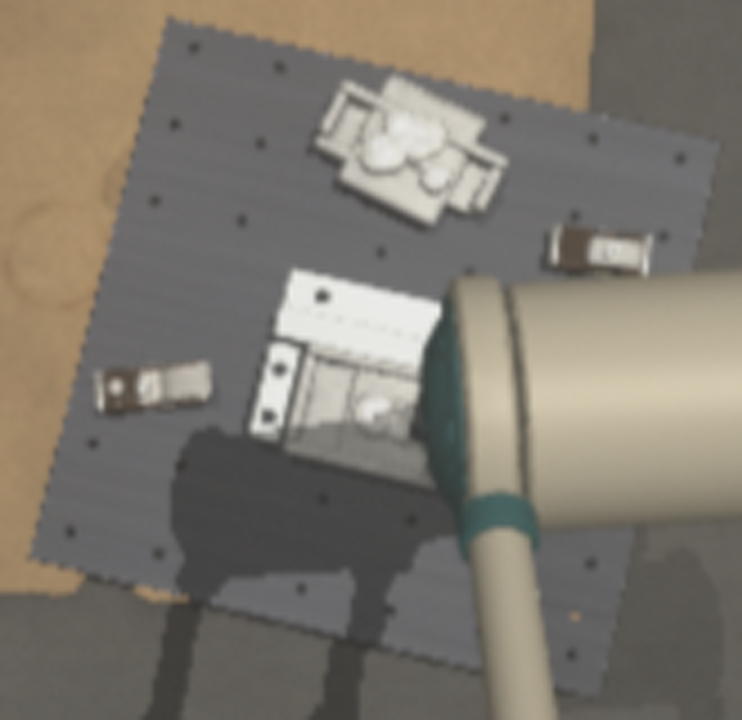

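The casting's left end is now within about 2-3 mm of the stop, at (300,350)-(285,450). I'll keep pushing gently until the force builds.

Emit:
{"method": "move_arm", "body": {"series": [[[0.0002, 0.001, 0, 0, 0, 0, 0.0], [0.0002, 0.001, 0, 0, 0, 0, 0.0], [0, 0, 0, 0, 0, 0, 0.0]]]}}

```text
clock: 10.28
position: [0.5799, 0.1134, 0.0433]
ee_rot: [-0.0, 0.114, 0.993, 0.0]
contact_force: [-0.4, -0.5, 0.6]
width: -0.0002
```

Emit:
{"method": "move_arm", "body": {"series": [[[0.0002, 0.001, 0, 0, 0, 0, 0.0], [0.0001, 0.0005, 0, 0, 0, 0, 0.0], [0, 0, 0, 0, 0, 0, 0.0]]]}}

```text
clock: 10.53
position: [0.5802, 0.1148, 0.0433]
ee_rot: [-0.0, 0.114, 0.993, -0.0]
contact_force: [-0.6, -1.3, -0.0]
width: 0.0001
```

Emit:
{"method": "move_arm", "body": {"series": [[[0.0002, 0.001, 0, 0, 0, 0, 0.0], [0.0001, 0.0005, 0, 0, 0, 0, 0.0], [0, 0, 0, 0, 0, 0, 0.0]]]}}

```text
clock: 10.78
position: [0.5803, 0.1149, 0.0433]
ee_rot: [-0.0, 0.114, 0.994, -0.001]
contact_force: [-0.2, -5.7, 1.5]
width: 0.0003
```

Emit:
{"method": "move_arm", "body": {"series": [[[0.0002, 0.001, 0, 0, 0, 0, 0.0], [0.0001, 0.0005, 0, 0, 0, 0, 0.0], [0, 0, 0, 0, 0, 0, 0.0]]]}}

```text
clock: 11.03
position: [0.5803, 0.115, 0.0433]
ee_rot: [-0.0, 0.113, 0.994, -0.002]
contact_force: [-0.6, -10.4, 1.0]
width: -0.0001
```

The force rose to 10 N with no travel, so the short end is against the stop. I back off and go round to the robot side for a final squaring push on the fence.

Emit:
{"method": "move_arm", "body": {"series": [[[-0.0025, -0.011, 0, 0, 0, 0, 0.0], [-0.0025, -0.011, 0, 0, 0, 0, 0.0], [0, 0, 0.03, 0, 0, 0, 0.0], [0, 0, 0.03, 0, 0, 0, 0.0], [-0.0152, 0.0263, 0, 0, 0, 0, 0.04], [-0.0152, 0.0263, 0, 0, 0, 0, 0.04], [-0.0153, 0.0263, 0, 0, 0, 0, 0.04], [-0.0153, 0.0264, 0, 0, 0, 0, 0.04], [0, 0, 0, 0, 0, 0, 0.04], [0, 0, 0, 0, 0, 0, 0.04]]]}}

```text
clock: 11.87
position: [0.514, 0.202, 0.1036]
ee_rot: [0.0, 0.113, 0.994, 0.0]
contact_force: [-1.0, -0.7, -0.7]
width: 0.04
```

```bash
python3 - <<'E'
from h import *
s=manip.get_state(); print(s['position'],s['contact_force'],own(s['position']),s['width'])
a=snap("scene","scene13.png",crop=(150,170,390,330),scale=3.3)
a=snap("top","top13.png",crop=(185,115,350,275),scale=4.5)
E
```

```text
[0.51400058 0.20195994 0.10357267] [-0.99113524 -0.72752746 -0.7110649 ] [-110.71409155  -54.1293215 ] 0.04001435431059049
```

View pics/scene13.png

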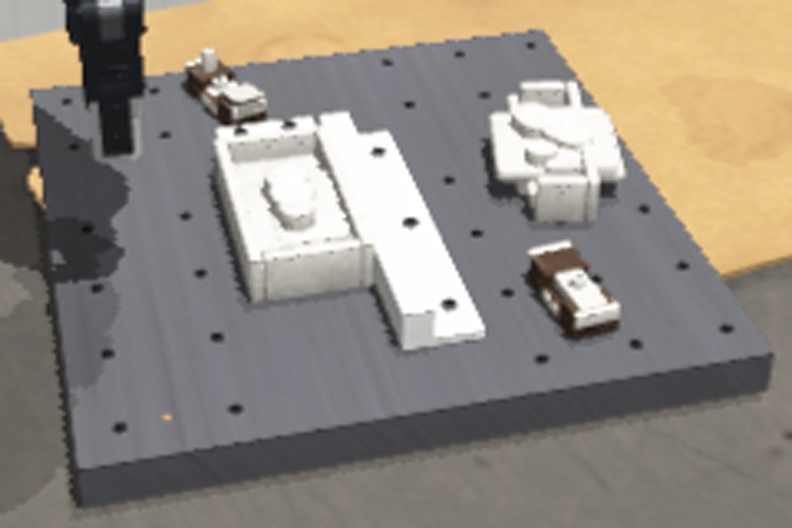

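View pics/top13.png

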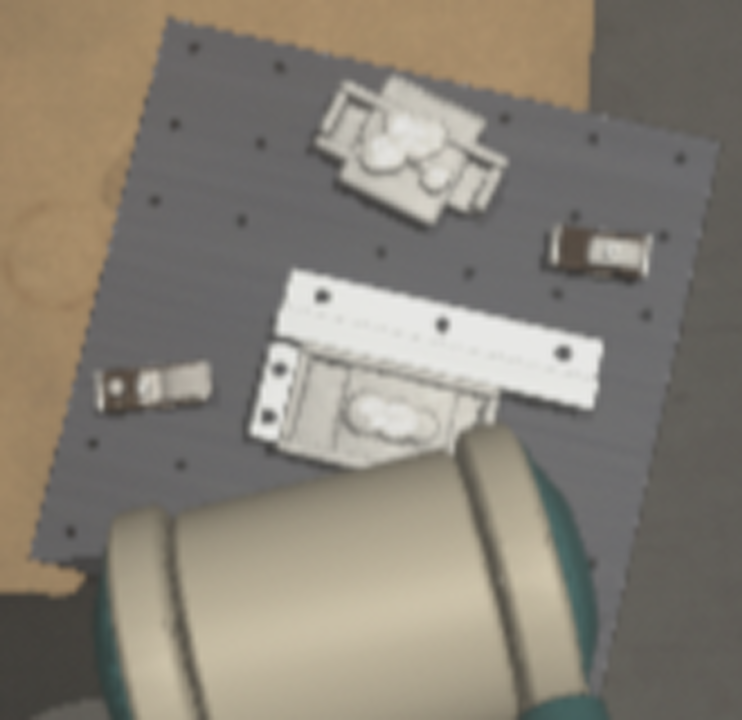

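The casting sits in the corner, flush in both views. One light squaring push with two fingers to be certain.

Emit:
{"method": "move_arm", "body": {"series": [[[0, 0, -0.032, 0, 0, 0, 0.04], [0, 0, -0.03, 0, 0, 0, 0.04], [0, 0, 0, 0, 0, 0, 0.04], [0.0117, -0.0027, 0, 0, 0, 0, 0.04], [0.0117, -0.0027, 0, 0, 0, 0, 0.04], [0.0078, -0.0018, 0, 0, 0, 0, 0.04], [0.0039, -0.0009, 0, 0, 0, 0, 0.04], [0.002, -0.0004, 0, 0, 0, 0, 0.04], [0.002, -0.0004, 0, 0, 0, 0, 0.04], [0.001, -0.0002, 0, 0, 0, 0, 0.04], [0, 0, 0, 0, 0, 0, 0.04]]]}}

```text
clock: 12.88
position: [0.5549, 0.192, 0.0416]
ee_rot: [0.0, 0.114, 0.993, 0.0]
contact_force: [-0.4, -0.3, -0.1]
width: 0.0399
```

Emit:
{"method": "move_arm", "body": {"series": [[[0.001, -0.0002, 0, 0, 0, 0, 0.04], [0.001, -0.0002, 0, 0, 0, 0, 0.04], [0, 0, 0, 0, 0, 0, 0.04]]]}}

```text
clock: 13.13
position: [0.556, 0.1917, 0.0412]
ee_rot: [-0.001, 0.114, 0.993, -0.0]
contact_force: [-2.0, 0.0, 1.5]
width: 0.0401
```

Emit:
{"method": "move_arm", "body": {"series": [[[0.001, -0.0002, 0, 0, 0, 0, 0.04], [0.001, -0.0002, 0, 0, 0, 0, 0.04], [0.001, -0.0002, 0, 0, 0, 0, 0.04], [0, 0, 0, 0, 0, 0, 0.04]]]}}

```text
clock: 13.47
position: [0.5561, 0.1917, 0.0413]
ee_rot: [-0.004, 0.114, 0.993, 0.0]
contact_force: [-7.7, 2.7, 7.3]
width: 0.0402
```

Contact is at the same depth as the first fence push and the casting isn't moving. I'll retreat clear of everything and inspect.

Emit:
{"method": "move_arm", "body": {"series": [[[-0.0117, 0.0027, 0, 0, 0, 0, 0.04], [-0.0195, 0.0045, 0, 0, 0, 0, 0.04], [-0.0195, 0.0045, 0, 0, 0, 0, 0.04], [0, 0, 0.035, 0, 0, 0, 0.04], [0, 0, 0.035, 0, 0, 0, 0.04], [0, 0, 0.035, 0, 0, 0, 0.04], [0, 0, 0.035, 0, 0, 0, 0.04], [-0.02, 0.035, 0.0, 0, 0, 0, 0.04], [-0.02, 0.035, 0.0, 0, 0, 0, 0.04], [-0.02, 0.035, 0.0, 0, 0, 0, 0.04], [-0.02, 0.035, 0.0, 0, 0, 0, 0.04], [-0.02, 0.035, 0.0, 0, 0, 0, 0.04], [-0.02, 0.035, 0.0, 0, 0, 0, 0.04], [0, 0, 0, 0, 0, 0, 0.04], [0, 0, 0, 0, 0, 0, 0.04]]]}}

```text
clock: 14.72
position: [0.388, 0.4142, 0.1812]
ee_rot: [0.001, 0.112, 0.994, 0.0]
contact_force: [-0.3, -0.2, -1.2]
width: 0.0401
```

```bash
python3 - <<'E'
from h import *
s=manip.get_state(); print(s['position'],s['contact_force'],s['width'])
a=snap("scene","scene14.png",crop=(200,190,310,270),scale=7)
a=snap("top","top14.png",crop=(185,115,350,275),scale=4.5)
E
```

```text
[0.38803389 0.41424781 0.1811533 ] [-0.32804773 -0.15221935 -1.18194527] 0.04013555867209176
```

View pics/scene14.png

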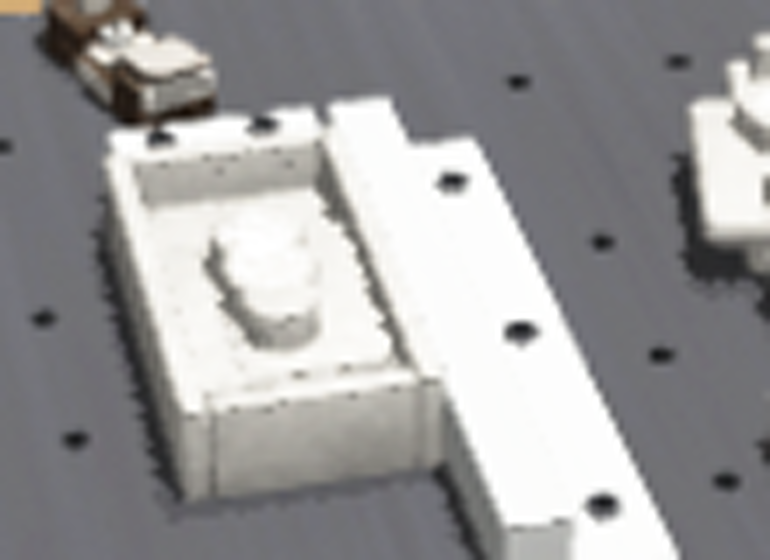

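View pics/top14.png

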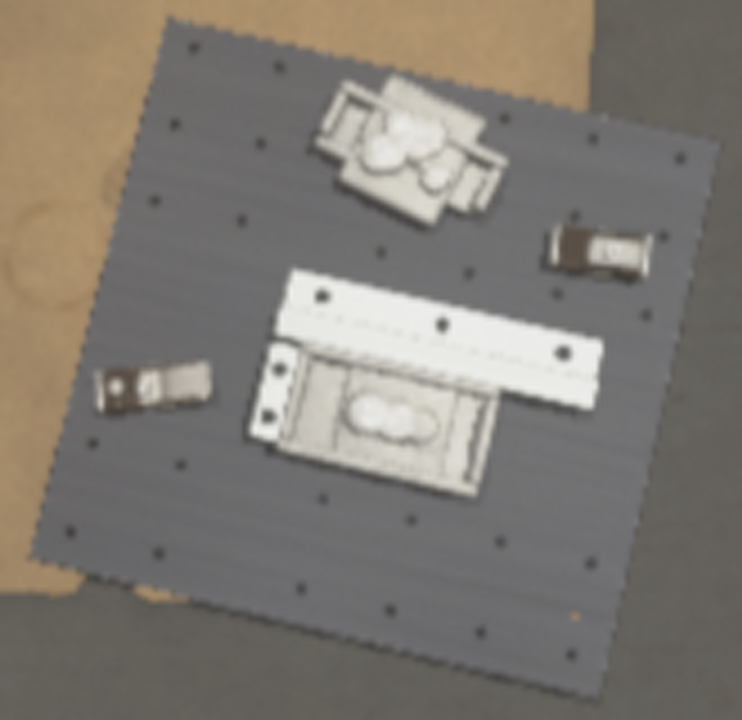

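The scene view shows no dark gap at the fence (330,200)-(435,380) or the stop (150-320,150), and the pocket faces up. The bystanders are in the same pixels as before. A quick numeric check before handing in.

```bash
python3 - <<'E'
from h import *
im=manip.get_image("top")
P=[own(ray(im,*tp(u,v),z)) for u,v,z in ((499,391,.052),(476,497,.052),(276,452,.052),(300,348,.052))]
print(np.round(P,1), np.mean(P,axis=0).round(1))
a=cv2.imread('pics/top2.png').astype(int);b=cv2.imread('pics/top14.png').astype(int)
d=np.abs(a-b).max(2); print('casting_b',d[70:230,310:510].max(),'block_a',d[355:420,90:215].max(),'block_b',d[220:285,545:660].max())
E
```

```text
[[   2.4 -109.1]
 [ -55.3 -109.7]
 [ -56.7   -1.1]
 [   0.4   -0.5]] [-27.3 -55.1]
casting_b 4 block_a 3 block_b 3
```

```bash
python3 - <<'E'
from h import *
print(manip.sign_off())
E
```

```text
the job is handed in; nothing more can be done
None
```

The casting is on its back with its open side up, fully home in the locating corner, and I handed the job in at about 15 s on the clock.

**What I did:** I tipped it over with both fingers near its top edge and pushed it square onto the fence. I then slid it along the fence into the end stop and gave it a last light push against the fence. It was never gripped.

**Last checks:**
- **Contact:** against both the fence and the stop, the fingers stopped advancing while the force rose to about 8–11 N. Neither camera showed a gap on either side.
- **Position:** the top camera puts the casting's centre at own (-27, -55) mm, against the ideal (-30, -55).
- **Bystanders:** the other casting and both clamp blocks show no change in the top picture from before to after.

**One disagreement:** the 3 mm difference towards the fence would put the casting slightly inside it, so it must be an error in where I measured the fence. I most likely picked the fence's bottom edge as its top edge. The contact force and the lack of any visible gap support that.

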